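# Hang the gear cover back on the foil slitter

### The arm

A 7-joint arm with a two-finger parallel gripper is mounted at the origin on the work surface. World frame = base frame: x ahead of the robot, y to its left, z up, the work surface at z = 0. Lengths are in m, angles in rad, forces in N, time in s.
With the tool pointing down it reaches from about 0.4 to 0.925 m from the base axis. Payload 5.6 kg.
Tool frame: the origin (TCP) lies between the finger pads; the fingertips stand 19 mm ahead of it and the grasp point (between the pads) is the TCP; z points along the fingers, y is the direction in which the jaws open and shut (so a half turn about z gives the same grasp; the last joint's range is limited). The gripper opens to 85 mm and grips with 20 to 120 N. Pads are 22 mm wide; open, the fingers measure 114 mm over their backs; the gripper's body (76 mm by 85 mm) begins 54 mm behind the grasp point. The pads swing forward as they close: fully open they stand 13 mm farther back than shut.
Start: joints at [-1.186, 0.468, -0.012, 1.603, 0.006, 1.071, -0.056], TCP at [0.27, 0.591, 0.25] pointing down, gripper open.
Joint ranges: [-2.53, 2.53], [-0.31, 2.02], [-1.57, 1.55], [0.28, 2.44], [-1.29, 4.43], [0.15, 1.84], [-2.92, 2.92]. Speed limits (rad/s): [2.57, 2.57, 3.14, 3.14, 3.14, 3.14, 3.14].

### API

Orientations are given as [roll, pitch, yaw] about the fixed x, y, z axes, in that order (R = Rz(yaw) Ry(pitch) Rx(roll)).
In Python, from rig import state, camera, camera_params, job_done gives the robot as it stands.
- The arm moves only by the tool step_arm, never from a script. Its argument "motion" is a list of rows, each a list of 3 entries, a list of its own where there are three numbers: the finger opening in mm, from 0 to 85.4, then the shift along the tool's x, y, z in mm, then the turn, a rotation vector about the tool's x, y, z in rad. In form: [[gripper, [dx, dy, dz], [ax, ay, az]], ...]. A call has 1 to 20 rows; each row shifts and turns the commanded pose from where the row before left it, along the tool's axes as they then stand; what a row does not reach is not made up. A row lasts 1/8 s, in which the tool goes at most 62.5 mm and 10.7 degrees, less where a joint would pass 70% of its speed; a pose out of reach is approached as far as the arm can. A call with a gripper value outside its range is refused whole. The fingers move at their own pace and stop on an object; "squeeze" is the grip in N (left out, the last holds). Time passes only in rows, so rows that do not move let the fingers close. It gives the time, the measured TCP pose, the force and the opening at its end, in the units of the state.
- state(): the state, without advancing time (a new reading comes with each control period).
- camera(name): name is "scene" or "side" or "wrist"; returns (picture, depth): 384x512x3 uint8, blue, green, red; 384x512 float32, m along the optical axis (not along the pixel's ray), 0 where there is no reading.
- camera_params(name): a dict with "fov_y" (degrees; the focal length in pixels is half the picture's height over the tangent of half this angle, whatever the lens; pixels are square), "cx", "cy" (the principal point, pixels), "rvec" (rotation vector, rad) and "tvec" (3), from world to camera coordinates, as OpenCV has them. Camera axes: x right, y down, z forward; pixel columns grow to the right and rows downward; lengths in m; the calibration is good to about 2 mm. A picture is of the moment at which its call begins: read the wrist's pose just before it. camera_params takes no time and is no camera call; for the wrist camera it gives the pose at the moment of the call.
- job_done(): hands the job in, once; it reports no verdict.
The state is a dict: "time_s": time; "q": joint angles; "joint_vel": joint speeds; "joint_torque": joint torques, N m; "eef_pos": TCP position; "orientation": TCP orientation; "wrist_force": force on the tool from outside, world axes, zero at the start; "ft_torque": the same for the moment, N m; "opening": opening from 0.0 (shut) to 1.0 (fully open).
Only numpy, scipy, OpenCV 4.12 (cv2) and the standard library are available. Lean on these libraries where they do the work, as an engineer would, in place of code of your own. Each camera call takes 0.05 s, during which the arm holds its last target. There are 200 camera calls.

### The job

Take the gear cover out of the wooden rack and hang it on the foil slitter: hold it standing open and lower it so that both hinge knuckles drop over their pins together and sit fully home. Then swing the cover shut under its keeper until it rests against the two rubber stops, and let go of it. Work gently: feel for the pins, never force or slam the cover against the machine, and leave the other things on the bench where they are.

Things in the scene. Friction and masses are not known exactly. Their poses are not given: they have to be found in the camera images.
- machine: green bench foil slitter, fixed. Origin on the bench under the middle of its gear end, a face 220 mm wide, 235 mm high, looking along the machine's +y; x along that face, z up. Behind it three gears in a recess, then rollers towards -y (whole machine 510 mm long with its crank, under 245 mm high). Hinge pins at the face's +x side (axis near x 128, y 20 mm), stops and keeper at its -x side
- keeper (a point): middle of the underside of the keeper, a steel plate 28 mm along x (machine x -94 to -66), jutting 44 mm out of the face, 234 to 239 mm above the bench. The fully hung cover's top (225 mm) swings in under it; it bars lowering or lifting the cover while nearly shut (free edge closer than about 50 mm)
- hinge (a point): nominal place of the lower pin's foot: machine x 128, y 20 mm, 85 mm above the bench. The steel hinge strip that carries both pins is set by hand in slots: both pins stand together up to 8 mm to either side of this along the machine's y, and this reading does not show it. Pins upright, one straight above the other, shoulders 85 and 185 mm above the bench
- hinge_high (a point): nominal place of the upper pin's foot (185 mm above the bench), off by the same unknown amount. Each pin: 10 mm diameter, 18 mm tall, its top edge barely broken (0.6 mm); it stands on a round shoulder 20 mm across, the end of a bracket arm 16 mm wide and thick that comes from the machine's -y. Clear for 25 mm on the +x and +y sides; on the -x side only the case's face (y 0)
- stop (a point): point midway between the two rubber stops, on the plane of their faces: machine x -80, y 14, z 145 mm; each stop 14 mm across, 95 and 195 mm above the bench. They are springy: let off suddenly, the cover rebounds some mm
- cover: green painted aluminium gear cover, 0.32 to 0.5 kg: a flat upright panel 200 x 170 x 12 mm (low ribs outside). Origin on the knuckle axis at the foot of the lower knuckle; x runs to the free edge, z up, -y is the outside. Panel x 16 to 216, z -30 to 140 mm; weight centred near x 112. Hung and shut, its x points to the machine's -x; it opens by swinging the free edge towards the machine's +y
- knuckle_low (a point): centre of the foot of the lower knuckle (the cover's origin). Both knuckles are steel tubes, 20 mm outside (eight flats, 19.2 mm across them) and 11.6 mm bore, 22 mm tall, open through; their feet rest on the pin shoulders when home
- knuckle_high (a point): centre of the foot of the upper knuckle, 100 mm above the lower
- free_edge (a point): point in the middle plane of the panel 6 mm in from the free edge, half way up (cover x 210, y 0, z 55 mm); when the cover lies on its stops this point is 20 mm from the machine's face (machine y = 20 mm)
- top_edge (a point): middle of the panel's top edge (cover x 112, z 140 mm), the place to pinch the cover from above, across its 12 mm thickness
- rack: wooden rack 150 x 148 x 50 mm with three slots along its x; origin under its middle. The cover stands in the middle slot (14 mm wide, floor 12 mm above the bench, 38 mm deep), its top 182 mm above the bench; metal plates, up to 97 mm above the bench, stand in the side slots 51 mm to either side
- plate_a: brass plate, 100 x 5 x 85 mm, in a side slot of the rack: leave alone
- plate_b: steel plate, 90 x 5 x 70 mm, in the other side slot: leave alone
- reel: cardboard reel core, 60 mm across, 22 mm high, lying flat on the bench: leave alone
- spanner: spanner lying on the bench: leave alone
- driver: screwdriver lying on the bench: leave alone
- grease: small grease jar, 56 mm across, 45 mm high: leave alone
- spare_gear: spare steel gear, 60 mm across, 20 mm high, lying on the bench: leave alone

How it is judged:
By the outcome, as a careful person would: the job done as asked, in the order asked, and still so for the second after the job is handed in, with the robot touching nothing.
It also fails if it takes over 70 s, if anything falls off the work surface, if the arm or the gripper's body presses on something with over 40 N, if the wrist force passes 120 N, or if a joint passes its speed limit or range.

## Working session

There is one attempt and no reset: what is moved stays moved. The work goes in short steps, Python scripts to look and compute and a tool call to move; the robot and the scene stay as the last step left them, time stands still between calls to the robot, and variables do not carry over. Pictures are saved under pics/ and viewed, about 8 in all and at most 12, crops included, and the job is handed in when it is done.

Besides the shell and the picture viewer there is one more tool, called after ">>>" as name(argument=value, ...) on one line, values as JSON. step_arm: Moves the arm, as the interface text tells. Its arguments: {"type":"object","properties":{"motion":{"type":"array","items":{"type":"array"}},"squeeze":{"type":"number"}},"required":["motion"]}

```bash
mkdir -p pics; ls; cat > h.py <<'E'
import numpy as np, cv2
from rig import state, camera, camera_params
from scipy.spatial.transform import Rotation as R
def cam(name):
    p=camera_params(name); f=192/np.tan(np.radians(p['fov_y'])/2)
    K=np.array([[f,0,p['cx']],[0,f,p['cy']],[0,0,1]]); 
    Rm=R.from_rotvec(np.ravel(p['rvec'])).as_matrix(); t=np.ravel(p['tvec'])
    return K,Rm,t
def cloud(d,c):
    K,Rm,t=c; v,u=np.mgrid[0:d.shape[0],0:d.shape[1]]
    P=np.stack([(u-K[0,2])/K[0,0]*d,(v-K[1,2])/K[1,1]*d,d],-1)
    return (P-t)@Rm   # world
def proj(X,c):
    K,Rm,t=c; q=(np.atleast_2d(X)@Rm.T+t)@K.T; return q[:,:2]/q[:,2:]
def ray(u,v,c,z):
    K,Rm,t=c; d=Rm.T@np.linalg.inv(K)@[u,v,1]; o=-Rm.T@t
    return o+d*(z-o[2])/d[2]
E
python3 - <<'E'
from h import *
ims=[]
for n in ("scene","side","wrist"):
    c=cam(n); im,d=camera(n); np.savez(f'{n}0.npz',im=im,d=d,K=c[0],R=c[1],t=c[2]); cv2.imwrite(f'pics/{n}0.png',im)
    print(n,c[0][0,0],-c[1].T@c[2],c[1][2], (d>0).mean())
print(state())
E
```

```text
pics
scene 367.94983484596605 [1.30262001 0.65393194 1.01388304] [-0.60547558 -0.46678408 -0.64460216] 0.9951273600260416
side 372.89515292988773 [-0.21158758  0.71442297  0.748926  ] [ 0.61534687 -0.59138774 -0.52116098] 0.9957224527994791
wrist 306.35395084892133 [0.20074612 0.62361073 0.37366764] [ 0.27242764 -0.12595141 -0.95389697] 0.9961903889973959
{'time_s': 0.15, 'q': array([-1.1859966 ,  0.46819414, -0.01161974,  1.60337087,  0.005986  ,
        1.07138136, -0.05632928]), 'joint_vel': array([ 0.00154644, -0.0009501 , -0.00086831, -0.00143864, -0.00122298,
       -0.00073012,  0.00144769]), 'joint_torque': array([ 1.43425168e-03, -5.32791388e+01,  2.21061695e-02, -2.51550275e+01,
        1.15388780e-02,  5.63636277e-03,  3.13545490e-05]), 'eef_pos': array([0.26954999, 0.59106057, 0.2495617 ]), 'orientation': array([-3.14027616e+00,  8.17257669e-05,  2.71370679e+00]), 'wrist_force': array([ 1.02322567, -0.31046608, -0.11620483]), 'ft_torque': array([0.00463215, 0.02849315, 0.00791008]), 'opening': 1.000410216376875}
```

View pics/scene0.png

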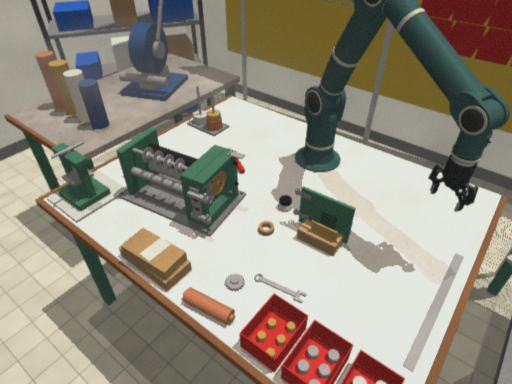

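View pics/side0.png

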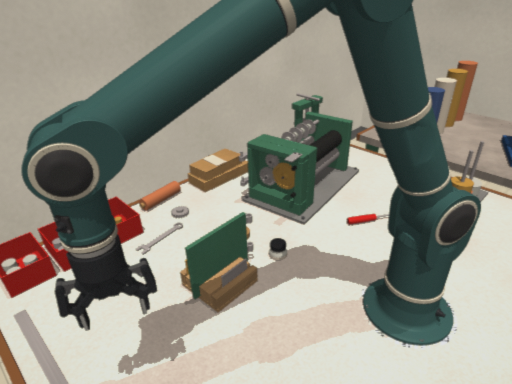

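The scene view shows the machine at (185,185), gear face toward the rack, and the cover in the rack at (325,215). The side view shows the cover at (220,255) with its knuckles on the right edge (248,225/245), and the gear face at (275,170).

```bash
cat > m.py <<'E'
from h import *
def load(n):
    z=np.load(n+'0.npz'); return z['im'],z['d'],(z['K'],z['R'],z['t'])
for n,box in (("scene",(295,180,360,245)),("side",(180,205,255,300))):
    im,d,c=load(n); P=cloud(d,c); u0,v0,u1,v1=box
    m=np.zeros(d.shape,bool); m[v0:v1,u0:u1]=1
    b,g,r=[im[...,i].astype(int) for i in range(3)]
    gm=m&(g>r+15)&(d>0)&(P[...,2]>.06)&(P[...,2]<.21)
    Q=P[gm]; print(n,len(Q),Q.min(0),Q.max(0))
    mu=np.median(Q,0); q=Q-mu
    w,V=np.linalg.eigh(np.cov(q[np.linalg.norm(q,axis=1)<.12].T)); print('normal',V[:,0],mu)
    top=Q[Q[:,2]>np.percentile(Q[:,2],99)-.004]; print('top',top[:,2].mean(),cv2.minAreaRect((top[:,:2]*1000).astype(np.float32)))
for n,box in (("scene",(110,120,260,235)),("side",(235,85,365,220))):
    im,d,c=load(n); P=cloud(d,c); u0,v0,u1,v1=box
    m=np.zeros(d.shape,bool); m[v0:v1,u0:u1]=1
    Q=P[m&(d>0)&(P[...,2]>.03)&(P[...,2]<.26)]
    print(n,len(Q),Q.min(0),Q.max(0))
    for lo,hi in((.22,.232),(.233,.25)):
        t=Q[(Q[:,2]>lo)&(Q[:,2]<hi)]; print(lo,len(t),cv2.minAreaRect((t[:,:2]*1000).astype(np.float32)))
im=load("side")[0]; a=cv2.resize(im[120:225,230:365],None,fx=4.4,fy=4.4,interpolation=cv2.INTER_CUBIC)
cv2.imwrite('pics/c1.png',a)
im=load("scene")[0]; a=cv2.resize(im[120:250,110:360],None,fx=3.2,fy=3.2,interpolation=cv2.INTER_CUBIC)
cv2.imwrite('pics/c2.png',a)
E
python3 m.py
```

```text
scene 1258 [0.40047889 0.16616426 0.06024828] [0.42384033 0.36296685 0.18700456]
normal [0.99849324 0.05328785 0.01310189] [0.41400476 0.26950982 0.13320339]
top 0.18280160734470796 ((410.9412841796875, 264.1656799316406), (15.632369995117188, 196.4254608154297), 3.9554667472839355)
side 2393 [0.39575227 0.16197368 0.06005729] [0.41916804 0.36317882 0.18537165]
normal [ 0.99844914  0.0532348  -0.0162902 ] [0.40349283 0.27447543 0.12921934]
top 0.1819470402202612 ((408.2464294433594, 262.4140625), (13.24454116821289, 200.91607666015625), 2.77299427986145)
scene 6448 [ 0.07850054 -0.67675673  0.03000082] [ 0.88298708 -0.0515775   0.24448655]
0.22 541 ((594.6119384765625, -294.71258544921875), (203.4171600341797, 413.2114562988281), 8.052498817443848)
0.233 1009 ((581.187744140625, -268.946533203125), (219.5594024658203, 437.8316650390625), 8.41794490814209)
side 7815 [ 0.40601916 -1.18137395  0.03003895] [1.63822702 0.20125127 0.24362363]
0.22 654 ((636.15625, -409.03021240234375), (290.5357666015625, 693.62890625), 22.06587791442871)
0.233 923 ((642.4608154296875, -358.7139892578125), (251.7793426513672, 689.2743530273438), 23.57233428955078)
```

View pics/c1.png

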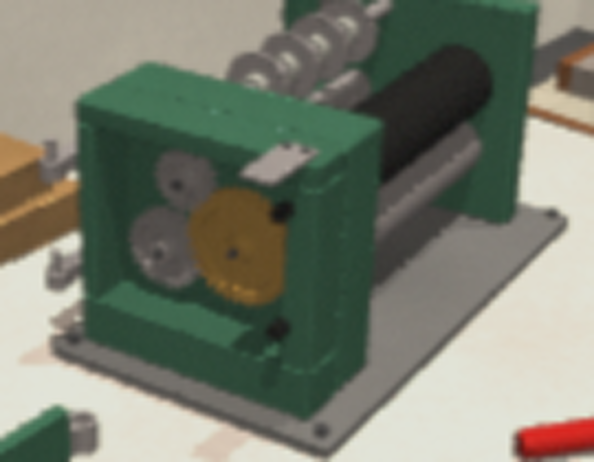

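View pics/c2.png

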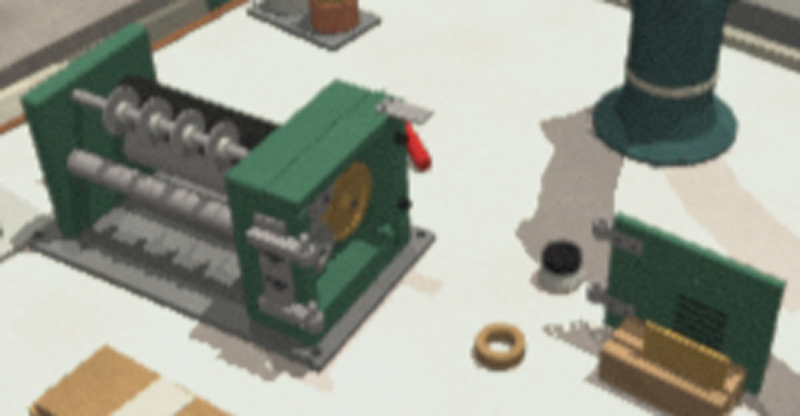

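Machine +x is roughly world +x (hinge brackets at crop c2 (290,240) and (300,315)). The gear face looks along world +y and the keeper is on the robot side (c1 (280,163)). The cover already stands in its "open" heading, about 93°, with its top at z≈0.182. Next I'll move over it.

>>> step_arm(motion=[[85,[-33,-30,-6],[0,0,0]],[85,[-33,-30,-6],[0,0,0]],[85,[-33,-30,-6],[0,0,0]],[85,[-33,-30,-6],[0,0,0]],[85,[-33,-30,-6],[0,0,0]],[85,[-33,-30,-6],[0,0,0]],[85,[-33,-30,-6],[0,0,0]],[85,[-33,-30,-6],[0,0,0]],[85,[0,0,0],[0,0,0.156]],[85,[0,0,0],[0,0,0.156]],[85,[0,0,0],[0,0,0.156]],[85,[0,0,0],[0,0,0.156]],[85,[0,0,0],[0,0,0.156]],[85,[0,0,0],[0,0,0.156]],[85,[0,0,0],[0,0,0.156]],[85,[0,0,0],[0,0,0]],[85,[0,0,0],[0,0,0]]])

```text
time_s: 2.28
eef_pos: [0.4102, 0.2635, 0.2982]
orientation: [-3.142, 0.0, 1.624]
wrist_force: [0.9, 0.0, 0.3]
opening: 0.997
```

```bash
python3 - <<'E'
from h import *
s=state(); print(s['eef_pos'],s['orientation'],s['q'],s['wrist_force'])
c=cam("wrist"); im,d=camera("wrist"); np.savez('w1.npz',im=im,d=d,K=c[0],R=c[1],t=c[2]); cv2.imwrite('pics/w1.png',im)
P=cloud(d,c); b,g,r=[im[...,i].astype(int) for i in range(3)]
m=(d>0)&(P[...,2]>.172)&(P[...,2]<.192)&(abs(P[...,0]-.41)<.03)&(g>r+10)
Q=P[m]; print(m.sum(),np.median(Q[:,2]),Q.min(0),Q.max(0),cv2.minAreaRect((Q[:,:2]*1000).astype(np.float32)))
print(proj([.41,.264,.182],c))
E
```

```text
[0.41023574 0.26348252 0.29821199] [-3.14151711e+00  8.39093219e-05  1.62433477e+00] [-0.84343551  0.13391292  0.22476232  1.9481107  -0.03402085  1.06325342
 -0.5505375 ] [0.92878545 0.03103552 0.34974793]
3198 0.1826087451230085 [0.39944904 0.16467773 0.1794247 ] [0.42098782 0.36307554 0.18519674] ((410.2885437011719, 263.9261474609375), (11.927321434020996, 198.30593872070312), 2.910435914993286)
[[252.53803298 191.58995311]]
```

View pics/w1.png

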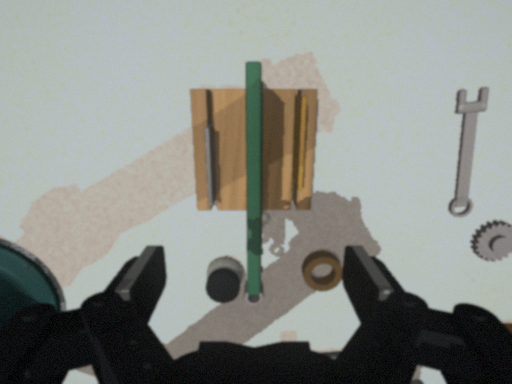

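The wrist view shows the cover's top edge from (253,62) to (254,295) with the upper knuckle at (254,297). Its top centre is (0.4103, 0.2639), heading 92.9°, z 0.1826, length 198 mm against 200, so the three cameras agree. While the hand is empty I'll look at the pins.

>>> step_arm(motion=[[85,[-42,31,-1.5],[0,0,0]],[85,[-42,31,-1.5],[0,0,0]],[85,[-42,31,-1.5],[0,0,0]],[85,[-42,31,-1.5],[0,0,0]],[85,[-42,31,-1.5],[0,0,0]],[85,[-42,31,-1.5],[0,0,0]],[85,[-42,31,-1.5],[0,0,0]],[85,[-42,31,-1.5],[0,0,0]],[85,[0,0,0],[0,0,0]],[85,[0,0,0],[0,0,0]],[85,[0,0,0],[0,0,0]]])

```text
time_s: 3.7
eef_pos: [0.6747, -0.0577, 0.3103]
orientation: [-3.141, -0.001, 1.624]
wrist_force: [0.2, 0.8, -0.0]
opening: 0.998
```

```bash
cat > snap.py <<'E'
from h import *
import sys
n,cn=sys.argv[1:3]
s=state(); print(s['eef_pos'],s['orientation'],s['wrist_force'],s['q'].round(2))
c=cam(cn); im,d=camera(cn); np.savez(n+'.npz',im=im,d=d,K=c[0],R=c[1],t=c[2]); cv2.imwrite(f'pics/{n}.png',im)
E
python3 snap.py w2 wrist
```

```text
[ 0.6747114  -0.05766655  0.31031243] [-3.14142426e+00 -1.15020653e-03  1.62428412e+00] [ 2.33613314e-01  7.90779294e-01 -2.38994311e-04] [-0.27  0.48  0.44  1.49 -0.22  1.22  0.26]
```

View pics/w2.png

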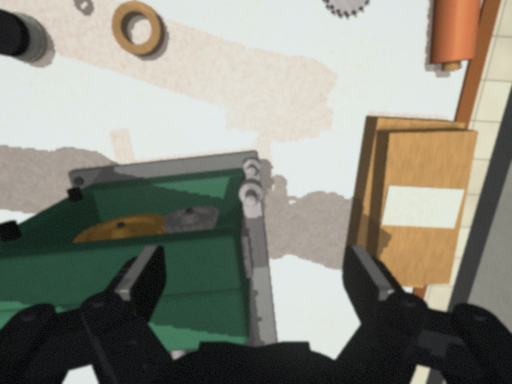

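>>> step_arm(motion=[[85,[30,20,0],[0,0,0]],[85,[30,20,0],[0,0,0]],[85,[0,0,0],[0,0,0]],[85,[0,0,0],[0,0,0]],[85,[0,0,0],[0,0,0]]])

```text
time_s: 4.38
eef_pos: [0.7115, 0.0013, 0.3107]
orientation: [3.141, 0.0, 1.62]
wrist_force: [-0.2, -0.4, -0.5]
opening: 0.998
```

```bash
python3 snap.py w3 wrist; python3 - <<'E'
from h import *
for n in('w2','w3'):
    z=np.load(n+'.npz'); c=(z['K'],z['R'],z['t']); P=cloud(z['d'],c); Q=P.reshape(-1,3)
    print(n,'cam',-c[1].T@c[2])
    for lo,hi in((.197,.208),(.18,.19),(.229,.2365),(.237,.243)):
        q=Q[(Q[:,2]>lo)&(Q[:,2]<hi)&(Q[:,1]<.03)&(Q[:,1]>-.2)&(Q[:,0]>.4)&(Q[:,0]<.75)]
        print(lo,len(q),np.median(q,0),cv2.minAreaRect((q[:,:2]*1000).astype(np.float32)) if len(q)>5 else '')
    print(proj([[.6794,-.0575,.203],[.6794,-.0575,.103]],c))
E
```

```text
[0.71153028 0.00125494 0.31074112] [3.14131144e+00 4.86389730e-04 1.62021163e+00] [-0.23792395 -0.44204184 -0.50208363] [-0.33  0.55  0.43  1.39 -0.23  1.25  0.17]
w2 cam [0.67155908 0.01941763 0.43464106]
0.197 1042 [ 0.66663767 -0.1035368   0.20110146] ((579.3341674804688, -88.90016174316406), (103.9368896484375, 221.85948181152344), 77.1924057006836)
0.18 1677 [ 0.67666755 -0.09379543  0.18566491] ((583.7007446289062, -130.30807495117188), (221.9351348876953, 117.07471466064453), 12.052091598510742)
0.229 14901 [ 0.6146084  -0.12166484  0.23548727] ((573.933837890625, -141.72756958007812), (194.60997009277344, 99.57469177246094), 9.232218742370605)
0.237 132 [ 0.60279631 -0.11528429  0.23713302] ((574.1005249023438, -138.46881103515625), (188.0783233642578, 85.52202606201172), 8.326101303100586)
[[258.63326763 195.87223351]
 [257.30360814 167.33410657]]
w3 cam [0.70863369 0.07857521 0.43496395]
0.197 753 [ 0.66978785 -0.09939783  0.20107124] ((661.580810546875, -102.13043975830078), (32.20287322998047, 90.53936004638672), 0.3448702096939087)
0.18 1523 [ 0.67682982 -0.0929533   0.18558397] ((589.4595336914062, -132.62771606445312), (220.35328674316406, 107.49696350097656), 17.0742130279541)
0.229 2388 [ 0.64981577 -0.10426868  0.23539998] ((593.491943359375, -124.79381561279297), (151.28143310546875, 73.24403381347656), 9.701299667358398)
0.237 12 [ 0.64393483 -0.10249728  0.23714807] ((607.8870849609375, -118.82695770263672), (102.06603240966797, 30.54521942138672), 24.679454803466797)
[[211.81395047 258.89625684]
 [223.01740328 214.78497332]]
```

w2 shows the upper pin and shoulder near (250,190), the lower pin near (250,165), the case's face edge along row ~240, and the stops at (75,193) and (10,232). I'll zoom both views to locate the pins.

```bash
python3 - <<'E'
from h import *
out=[]
for n,u0,v0 in(('w2',215,140),('w3',170,195)):
    z=np.load(n+'.npz'); c=(z['K'],z['R'],z['t']); P=cloud(z['d'],c); im=z['im']
    out.append(cv2.resize(im[v0:v0+85,u0:u0+66],None,fx=6,fy=6,interpolation=cv2.INTER_CUBIC))
    sub=P[v0:v0+85,u0:u0+66].reshape(-1,3)
    for lo,hi in((.199,.206),(.183,.188),(.099,.106),(.082,.088)):
        q=sub[(sub[:,2]>lo)&(sub[:,2]<hi)&(sub[:,1]>-.09)&(sub[:,0]>.655)]
        if len(q): print(n,lo,len(q),q.mean(0).round(4),q.min(0).round(4),q.max(0).round(4))
cv2.imwrite('pics/z1.png',np.hstack(out))
# case front-edge fit in w2: green top points, z~.2355
z=np.load('w2.npz'); c=(z['K'],z['R'],z['t']); P=cloud(z['d'],c)
top=(abs(P[...,2]-.2354)<.003)
pts=[]
for u in range(20,235,3):
    v=np.where(top[:,u])[0]
    if len(v): pts.append(P[v[0],u])
pts=np.array(pts); 
from numpy.polynomial import polynomial as pl
k=np.polyfit(pts[:,0],pts[:,1],1); r=pts[:,1]-np.polyval(k,pts[:,0]); ok=abs(r)<.004
k=np.polyfit(pts[ok,0],pts[ok,1],1); print('front edge',k,np.degrees(np.arctan(k[0])),ok.sum(),len(pts),pts[ok][[0,-1]],r[ok].std())
# +x side edge
pts=[]
for v in range(245,330,3):
    u=np.where(top[v,200:270])[0]
    if len(u): pts.append(P[v,200+u[-1]])
pts=np.array(pts); k2=np.polyfit(pts[:,1],pts[:,0],1); print('side edge x=',k2,np.degrees(np.arctan(-k2[0])))
E
```

```text
w2 0.199 160 [ 0.6696 -0.0651  0.2031] [ 0.6553 -0.0837  0.199 ] [ 0.6775 -0.057   0.2059]
w2 0.183 655 [ 0.6739 -0.072   0.1857] [ 0.6551 -0.09    0.1832] [ 0.6845 -0.052   0.1879]
w2 0.099 76 [ 0.6703 -0.0641  0.1032] [ 0.6553 -0.0789  0.0992] [ 0.6771 -0.0573  0.1058]
w2 0.082 220 [ 0.6728 -0.0647  0.0856] [ 0.6554 -0.0801  0.0822] [ 0.6828 -0.0522  0.0879]
w3 0.199 135 [ 0.6707 -0.0636  0.2028] [ 0.656  -0.0801  0.1991] [ 0.6774 -0.0569  0.2049]
w3 0.183 542 [ 0.6741 -0.0715  0.1856] [ 0.655  -0.0899  0.183 ] [ 0.685  -0.0516  0.188 ]
w3 0.099 81 [ 0.6694 -0.0658  0.1029] [ 0.655  -0.0854  0.0991] [ 0.6772 -0.0572  0.1057]
w3 0.082 330 [ 0.674  -0.0721  0.0856] [ 0.6554 -0.0898  0.0823] [ 0.6846 -0.0516  0.0877]
front edge [ 0.16219246 -0.18527677] 9.21271797926328 72 72 [[ 0.50611237 -0.10344314  0.23467362]
 [ 0.6616811  -0.07950883  0.23371823]] 0.00036870648464075803
side edge x= [-0.14150092  0.65095009] 8.053936110398588
```

View pics/z1.png

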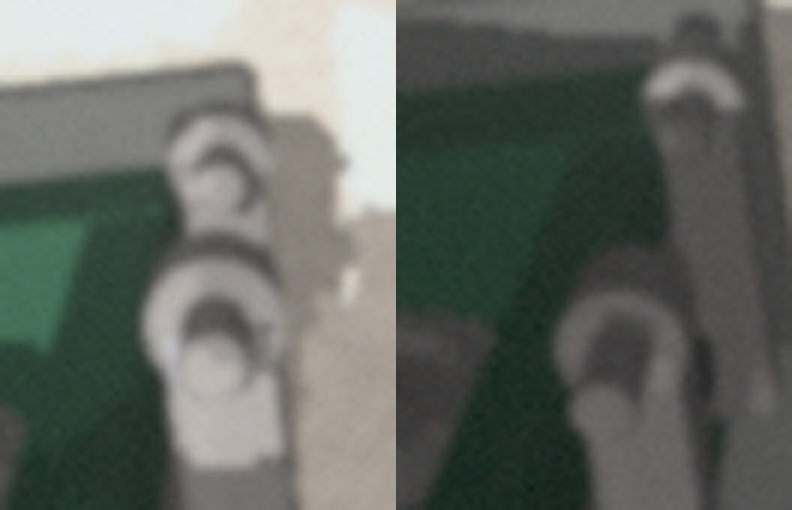

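```bash
python3 - <<'E'
from h import *
for n,L in(('w2',[(250.6,200.6,.203),(252,170.5,.103)]),('w3',[(204.2,263.3,.203)])):
    z=np.load(n+'.npz'); c=(z['K'],z['R'],z['t']); P=cloud(z['d'],c)
    for u,v,h in L: print(n,h,ray(u,v,c,h).round(4))
    for h in(.203,.103):
        Q=P.reshape(-1,3); q=Q[(abs(Q[:,2]-h)<.0025)&(np.hypot(Q[:,0]-.6725,Q[:,1]+.0625)<.0085)]
        print(' depth',h,len(q),np.median(q,0).round(4),((q.min(0)+q.max(0))/2).round(4),np.ptp(q,axis=0).round(4), cv2.minEnclosingCircle((q[:,:2]*1000).astype(np.float32)))
    for h in (.1855,.0855):
        q=Q[(abs(Q[:,2]-h)<.0025)&(np.hypot(Q[:,0]-.6735,Q[:,1]+.0625)<.016)&(Q[:,1]>-.066)]
        print(' shoulder',h,len(q),q[:,0].min().round(4),q[:,0].max().round(4),q[:,1].max().round(4))
# knuckle in w1
z=np.load('w1.npz'); c=(z['K'],z['R'],z['t']); P=cloud(z['d'],c); Q=P.reshape(-1,3)
q=Q[(abs(Q[:,2]-.164)<.003)&(np.hypot(Q[:,0]-.4162,Q[:,1]-.148)<.02)]; print('knuckle',len(q),q.mean(0).round(4),((q.min(0)+q.max(0))/2).round(4),np.ptp(q,axis=0).round(4))
print(proj([.4162,.148,.164],c))
E
```

```text
w2 0.203 [ 0.6732 -0.0618  0.203 ]
w2 0.103 [ 0.6737 -0.0614  0.103 ]
 depth 0.203 119 [ 0.6726 -0.0614  0.2035] [ 0.6727 -0.0619  0.203 ] [0.0097 0.0098 0.0049] ((672.6103515625, -62.11537170410156), 5.1205854415893555)
 depth 0.103 62 [ 0.6725 -0.0617  0.1034] [ 0.6726 -0.062   0.1028] [0.0091 0.0092 0.0038] ((672.456298828125, -61.97178649902344), 4.812113285064697)
 shoulder 0.1855 234 0.6629 0.682 -0.052
 shoulder 0.0855 122 0.663 0.682 -0.0522
w3 0.203 [ 0.6729 -0.0621  0.203 ]
 depth 0.203 102 [ 0.6728 -0.0608  0.2035] [ 0.6728 -0.0618  0.2027] [0.0086 0.0098 0.0043] ((672.797119140625, -61.729305267333984), 5.0608110427856445)
 depth 0.103 57 [ 0.6725 -0.0615  0.1034] [ 0.6725 -0.0624  0.1028] [0.0094 0.01   0.0046] ((672.4837036132812, -62.30139923095703), 5.100507736206055)
 shoulder 0.1855 211 0.6627 0.682 -0.0516
 shoulder 0.0855 112 0.663 0.6816 -0.0516
knuckle 153 [0.4166 0.1461 0.1642] [0.4164 0.1521 0.1636] [0.02   0.0287 0.0052]
[[252.83277584 297.44563708]]
```

Pin axis: (0.6727, -0.0620), tops at z 0.203 and 0.103, with rays and depth from both views agreeing within 0.5 mm. Knuckle axis in the rack: (0.4163, 0.1480). I'll go back to grasp at cover x≈112.

>>> step_arm(motion=[[85,[34,-36,0],[0,0,0]],[85,[34,-36,0],[0,0,0]],[85,[34,-36,0],[0,0,0]],[85,[34,-36,0],[0,0,0]],[85,[34,-36,0],[0,0,0]],[85,[34,-36,0],[0,0,0]],[85,[34,-36,0],[0,0,0]],[85,[34,-36,0],[0,0,0]],[85,[0,0,0],[0,0,0]],[85,[0,0,0],[0,0,0]],[85,[0,0,0],[0,0,0]]])

```text
time_s: 5.8
eef_pos: [0.4116, 0.2583, 0.3104]
orientation: [3.141, 0.0, 1.619]
wrist_force: [0.3, -0.4, -0.4]
opening: 0.995
```

```bash
python3 - <<'E'
from h import *
s=state(); print(s['eef_pos'],s['orientation'])
c=cam("wrist"); im,d=camera("wrist"); P=cloud(d,c); g=im.astype(int)
m=(d>0)&(abs(P[...,2]-.1826)<.004)&(abs(P[...,0]-.41)<.03)&(g[...,1]>g[...,2]+10)
q=P[m]; print(q.mean(0),cv2.minAreaRect((q[:,:2]*1000).astype(np.float32)))
k=np.polyfit(q[:,1],q[:,0],1); print('heading tilt deg',np.degrees(np.arctan(-k[0])),'x at .26',np.polyval(k,.26),'x at .148',np.polyval(k,.148))
E
```

```text
[0.41156534 0.2582528  0.31040086] [3.14115012e+00 1.08253083e-04 1.61879336e+00]
[0.41000786 0.27529866 0.18256123] ((410.0212097167969, 263.45721435546875), (11.734587669372559, 199.43338012695312), 2.940821647644043)
heading tilt deg 3.045577143143612 x at .26 0.41082183187644 x at .148 0.41678084437522894
```

>>> step_arm(motion=[[85,[0,-0.9,30],[0,0,-0.004]],[85,[0,0,35],[0,0,0]],[85,[0,0,35],[0,0,0]],[85,[0,0,25],[0,0,0]],[85,[0,0,14],[0,0,0]],[50,[0,0,0],[0,0,0]],[25,[0,0,0],[0,0,0]],[18,[0,0,0],[0,0,0]],[14,[0,0,0],[0,0,0]],[8,[0,0,0],[0,0,0]],[5,[0,0,0],[0,0,0]],[5,[0,0,0],[0,0,0]],[5,[0,0,0],[0,0,0]]], squeeze=60)

```text
time_s: 7.48
eef_pos: [0.4101, 0.2599, 0.172]
orientation: [3.14, -0.001, 1.626]
wrist_force: [0.2, -0.0, 6.0]
opening: 0.129
```

```bash
python3 -c "
from h import *
s=state(); print(s)"
```

```text
{'time_s': 7.475, 'q': array([-0.86296405,  0.29841651,  0.26846558,  2.08198504, -0.11216606,
        0.77289833, -0.47044502]), 'joint_vel': array([ 0.00146129, -0.00030342, -0.00032019, -0.00063826, -0.00022894,
       -0.00150325, -0.00071231]), 'joint_torque': array([-3.19822202e-02, -3.44753945e+01,  1.84779435e+00, -1.82372779e+01,
       -1.28403676e-02, -1.46194641e-01, -1.24048552e-02]), 'eef_pos': array([0.41014564, 0.25987793, 0.17201304]), 'orientation': array([ 3.14037098e+00, -9.45438131e-04,  1.62584581e+00]), 'wrist_force': array([ 0.21065119, -0.03800823,  6.03829919]), 'ft_torque': array([-0.02656974,  0.05975811, -0.00772384]), 'opening': 0.12864922343320087}
```

Grasped at an 11 mm opening, with the hand at cover x≈112. Now I'll lift it and carry it, with no turning, to just short of the spot above the pins.

>>> step_arm(motion=[[5,[0,0,-4],[0,0,0]],[5,[0,0,-10],[0,0,0]],[5,[0,0,-14],[0,0,0]],[5,[0,0,-16],[0,0,0]],[5,[0,0,-16],[0,0,0]],[5,[0,0,-14],[0,0,0]],[5,[0,0,-8],[0,0,0]],[5,[-8,9,0],[0,0,0]],[5,[-18,20,0],[0,0,0]],[5,[-26,28,0],[0,0,0]],[5,[-28,31,0],[0,0,0]],[5,[-28,31,0],[0,0,0]],[5,[-28,31,0],[0,0,0]],[5,[-26,28,0],[0,0,0]],[5,[-18,20,0],[0,0,0]],[5,[-14,16,0],[0,0,0]],[5,[-9,10,0],[0,0,0]],[5,[0,0,0],[0,0,0]],[5,[0,0,0],[0,0,0]],[5,[0,0,0],[0,0,0]]])

```text
time_s: 9.98
eef_pos: [0.6439, 0.0701, 0.2533]
orientation: [-3.141, -0.001, 1.627]
wrist_force: [0.0, 0.2, -3.4]
opening: 0.122
```

```bash
python3 snap.py w4 wrist; python3 snap.py s4 scene; python3 - <<'E'
from h import *
a=np.load('w4.npz')['im']; b=np.load('s4.npz')['im'][130:250,170:330]
cv2.imwrite('pics/v4.png',np.hstack([cv2.resize(a,(440,330)),cv2.resize(b,(440,330),interpolation=cv2.INTER_CUBIC)])[:, :800])
for n,cn in(('w4','wrist'),):
    z=np.load(n+'.npz'); c=(z['K'],z['R'],z['t']); P=cloud(z['d'],c)
    s=state(); T=s['eef_pos']; m=(abs(P[...,2]-T[2]-.0105)<.005)&(abs(P[...,0]-T[0])<.04)&(a[...,1].astype(int)>a[...,2].astype(int)+10)
    q=P[m]; print(len(q),q.mean(0),q.min(0),q.max(0)); k=np.polyfit(q[:,1],q[:,0],1); print(np.degrees(np.arctan(-k[0])),np.polyval(k,T[1]))
    print(proj(T+[.0064,-.1121,-.008],c))
E
```

```text
[0.64390129 0.07008573 0.25332485] [-3.14130904e+00 -6.19051065e-04  1.62714826e+00] [ 0.04747393  0.15526283 -3.35626307] [-0.45  0.47  0.4   1.63 -0.21  1.08  0.07]
[0.64400279 0.06993982 0.25340858] [-3.14150475e+00 -5.17484502e-04  1.62695985e+00] [-0.04436227  0.07242559 -3.8675471 ] [-0.45  0.47  0.4   1.63 -0.21  1.08  0.07]
5171 [0.64364309 0.08914223 0.26478219] [0.63507053 0.03163725 0.2590027 ] [0.65166982 0.15013957 0.26899657]
3.1239398986154163 0.6446976985108623
[[252.93477711 427.3165872 ]]
```

View pics/v4.png

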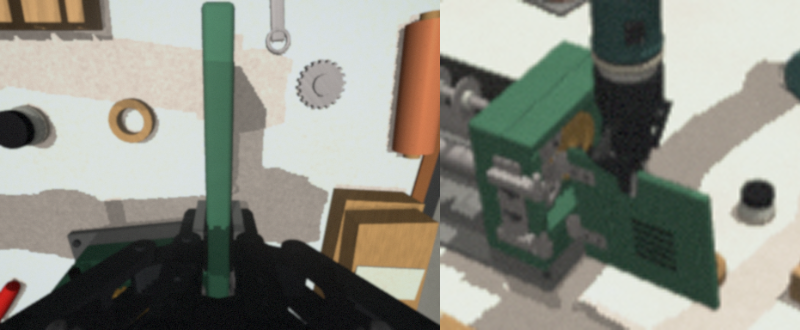

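The left view shows the cover pinched, with its top running from (218,3) to (218,295). The right view shows it hovering beside the case with knuckles on the bracket side. Next I'll check whether it tilted in the grip.

```bash
cat > tilt.py <<'E'
from h import *
import sys
n=sys.argv[1]; z=np.load(n+'.npz'); c=(z['K'],z['R'],z['t']); P=cloud(z['d'],c); a=z['im'].astype(int)
T=np.array(eval(sys.argv[2])); 
m=(abs(P[...,2]-T[2]-.01)<.03)&(abs(P[...,0]-T[0])<.03)&(a[...,1]>a[...,2]+10)&(P[...,1]>T[1])
m=cv2.erode(m.astype(np.uint8),np.ones((3,3)))>0
q=P[m]; y=q[:,1]-T[1]
for lo in np.arange(0,.13,.01):
    k=(y>=lo)&(y<lo+.01)
    if k.sum()>20: print(round(lo,3),k.sum(),np.median(q[k],0).round(4),np.percentile(q[k,0],[5,95]).round(4))
print('ymax',y.max(),proj(T+[-.0055,.104,.0115],c))
E
python3 tilt.py w4 "[.644,.0700,.2534]"
```

```text
0.0 408 [0.6444 0.0756 0.2634] [0.6399 0.649 ]
0.01 509 [0.6438 0.0851 0.2645] [0.639 0.649]
0.02 577 [0.6436 0.0953 0.2655] [0.6386 0.6484]
0.03 637 [0.6424 0.1053 0.2667] [0.6376 0.6477]
0.04 704 [0.6421 0.1151 0.2678] [0.6372 0.6471]
0.05 766 [0.6418 0.1251 0.2689] [0.6365 0.6465]
0.06 859 [0.6412 0.1352 0.27  ] [0.6363 0.6458]
0.07 983 [0.6405 0.1451 0.2711] [0.6357 0.6454]
0.08 1094 [0.64   0.155  0.2722] [0.6351 0.6448]
0.09 1300 [0.6392 0.1653 0.2733] [0.6342 0.6443]
0.1 396 [0.6395 0.1715 0.2738] [0.6344 0.6438]
ymax 0.1036628866976152 [[252.24001429   7.50383861]]
```

The cover tilted 0.11 rad in the grip, free edge up. I'll grip harder and level it by tipping the tool about its jaw axis.

>>> step_arm(motion=[[5,[0,0,0],[0,0,0]],[5,[0,0,0],[0,-0.03,0]],[5,[0,0,0],[0,-0.04,0]],[5,[0,0,0],[0,-0.04,0]],[5,[0,0,0],[0,0,0]],[5,[0,0,0],[0,0,0]],[5,[0,0,0],[0,0,0]]], squeeze=110)

```text
time_s: 10.95
eef_pos: [0.6445, 0.0686, 0.2534]
orientation: [3.141, 0.11, 1.625]
wrist_force: [-0.2, -0.0, -4.0]
opening: 0.118
```

```bash
python3 snap.py w5 wrist; python3 tilt.py w5 "[float(x) for x in state()['eef_pos']]"; python3 -c "
from h import *
print(state()['ft_torque'])"
```

```text
[0.64447662 0.06858676 0.25335763] [3.14145632 0.11008394 1.62506545] [-1.80784588e-01 -1.89566248e-03 -3.96611445e+00] [-0.53  0.49  0.44  1.62 -0.1   1.08 -0.02]
0.0 375 [0.6448 0.0741 0.2628] [0.6407 0.6492]
0.01 501 [0.6444 0.0839 0.2627] [0.6395 0.6491]
0.02 551 [0.6442 0.0936 0.2627] [0.639 0.649]
0.03 614 [0.6433 0.1035 0.2627] [0.6386 0.6482]
0.04 687 [0.6427 0.1138 0.2627] [0.638  0.6477]
0.05 782 [0.6422 0.1236 0.2627] [0.6372 0.6472]
0.06 857 [0.6419 0.1336 0.2627] [0.6368 0.6467]
0.07 917 [0.6412 0.1433 0.2628] [0.6363 0.646 ]
0.08 1052 [0.6407 0.1538 0.2628] [0.6359 0.6456]
0.09 1163 [0.6401 0.1638 0.2628] [0.6354 0.6448]
0.1 542 [0.6397 0.1708 0.2627] [0.6351 0.6443]
ymax 0.10451680838859471 [[250.99801524   3.95827784]]
[ 0.21179896 -0.0423675  -0.00336747]
```

Level now. The knuckle is estimated at (0.6509, -0.0425), so I'll shift (+21.8, -19.5) mm and lower to just above the pin tops.

>>> step_arm(motion=[[5,[-7,7,0.8],[0,0,0]],[5,[-7,7,0.8],[0,0,0]],[5,[-6.5,6.7,0.7],[0,0,0]],[5,[0,0,0],[0,0,0]],[5,[0.6,0,5],[0,0,0]],[5,[0.6,0,5],[0,0,0]],[5,[0.5,0,4],[0,0,0]],[5,[0,0,0],[0,0,0]],[5,[0,0,0],[0,0,0]],[5,[0,0,0],[0,0,0]]])

```text
time_s: 12.25
eef_pos: [0.6664, 0.0498, 0.2394]
orientation: [3.141, 0.11, 1.626]
wrist_force: [0.2, -0.6, -3.5]
opening: 0.117
```

```bash
python3 snap.py s6 scene; python3 snap.py d6 side; python3 snap.py w6 wrist; python3 tilt.py w6 "[float(x) for x in state()['eef_pos']]"|grep -E "^0.0[159] |ymax"
python3 - <<'E'
from h import *
o=[]
for n,(u,v) in (('s6',(175,150)),('d6',(215,110))):
    z=np.load(n+'.npz'); c=(z['K'],z['R'],z['t']); P=cloud(z['d'],c)
    print(n,proj([[.6727,-.062,.203],[.6727,-.062,.103]],c).round(1).tolist())
    u,v=proj([.6727,-.062,.16],c)[0].astype(int)
    o.append(cv2.resize(z['im'][v-35:v+35,u-25:u+25],(400,560),interpolation=cv2.INTER_CUBIC)); print(u,v)
cv2.imwrite('pics/v6.png',np.hstack(o))
E
```

```text
[0.66635071 0.04978601 0.23940244] [3.14109823 0.10991535 1.62567285] [ 0.1993453  -0.60337333 -3.53019502] [-0.48  0.53  0.44  1.59 -0.12  1.07  0.02]
[0.66635623 0.04975921 0.23942842] [3.14106998 0.10989047 1.62566476] [-0.09948573 -0.04470844 -3.61933448] [-0.48  0.53  0.44  1.59 -0.12  1.07  0.02]
[0.66629635 0.04976119 0.23934806] [3.14127074 0.10994055 1.62568681] [ 0.35505255 -1.12830691 -3.27852286] [-0.48  0.53  0.44  1.59 -0.12  1.07  0.02]
0.01 508 [0.6663 0.0649 0.2487] [0.6615 0.671 ]
0.05 771 [0.6641 0.105  0.2487] [0.6589 0.669 ]
0.09 1148 [0.6616 0.1449 0.2487] [0.6571 0.6666]
ymax 0.10473864399390576 [[251.19833997   3.98839992]]
s6 [[204.4, 193.6], [207.0, 214.9]]
205 203
d6 [[240.4, 151.3], [241.6, 176.7]]
240 162
```

View pics/v6.png

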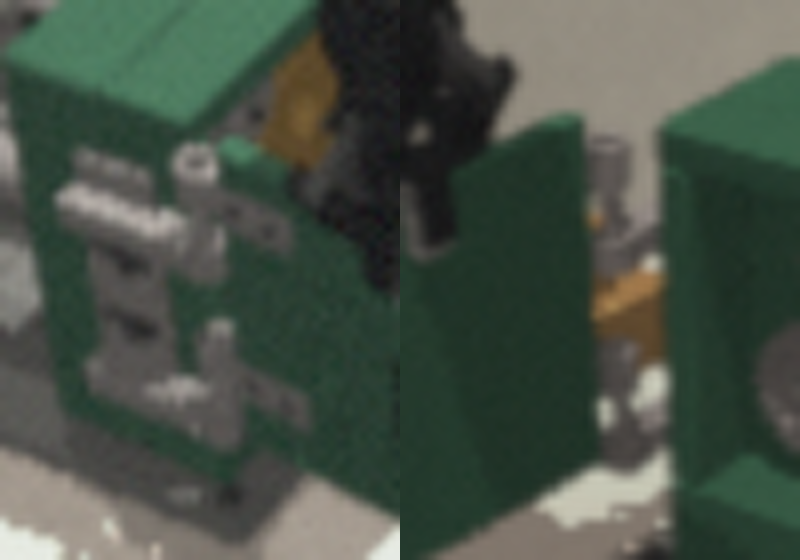

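```bash
python3 - <<'E'
from h import *
for n,px in (('s6',(204.4,188.4)),('d6',(240.9,145.4))):
    z=np.load(n+'.npz'); c=(z['K'],z['R'],z['t']); P=cloud(z['d'],c); Q=P.reshape(-1,3)
    print(n,ray(*px,c,.230).round(4))
    q=Q[(Q[:,2]>.227)&(Q[:,2]<.234)&(np.hypot(Q[:,0]-.6727,Q[:,1]+.062)<.014)&(Q[:,1]<-.055)]
    print(len(q),q.mean(0).round(4),q.min(0).round(4),q.max(0).round(4))
    q=Q[(Q[:,2]>.200)&(Q[:,2]<.24)&(np.hypot(Q[:,0]-.6727,Q[:,1]+.061)<.016)]
    for lo in (.210,.215,.22,.225):
        k=q[(q[:,2]>=lo)&(q[:,2]<lo+.005)]
        if len(k)>3: print(' slice',lo,len(k),k.min(0).round(4)[:2],k.max(0).round(4)[:2])
E
```

```text
s6 [ 0.6747 -0.0564  0.23  ]
11 [ 0.6726 -0.0637  0.2297] [ 0.6628 -0.0681  0.2274] [ 0.6815 -0.0572  0.233 ]
 slice 0.21 6 [ 0.6745 -0.0623] [ 0.6824 -0.0468]
 slice 0.215 4 [ 0.675  -0.0632] [ 0.6812 -0.0503]
 slice 0.22 9 [ 0.666  -0.0685] [ 0.6821 -0.0483]
 slice 0.225 14 [ 0.6628 -0.0676] [ 0.6824 -0.0505]
d6 [ 0.6625 -0.0566  0.23  ]
11 [ 0.6739 -0.0641  0.2293] [ 0.6648 -0.0713  0.2271] [ 0.6823 -0.0565  0.2306]
 slice 0.21 7 [ 0.6621 -0.0653] [ 0.6713 -0.05  ]
 slice 0.215 4 [ 0.6587 -0.0575] [ 0.6683 -0.0476]
 slice 0.22 8 [ 0.6586 -0.0641] [ 0.6685 -0.0482]
 slice 0.225 14 [ 0.6648 -0.0713] [ 0.6823 -0.0475]
```

>>> step_arm(motion=[[5,[-0.6,0,0],[0,0,0]],[5,[0.2,0,1.5],[0,0,0]],[5,[0.2,0,1.5],[0,0,0]],[5,[0.1,0,1],[0,0,0]],[5,[0.1,0,1],[0,0,0]],[5,[0.1,0,1],[0,0,0]],[5,[0.1,0,0.5],[0,0,0]],[5,[0,0,0],[0,0,0]]])

```text
time_s: 13.4
eef_pos: [0.6662, 0.0493, 0.2326]
orientation: [-3.142, 0.11, 1.626]
wrist_force: [0.2, -1.1, -3.9]
opening: 0.12
```

```bash
cat > st.py <<'E'
from rig import state
import numpy as np
np.set_printoptions(suppress=True,precision=4)
s=state(); print(s['time_s'],s['eef_pos'],s['orientation'],'F',s['wrist_force'].round(2),'M',s['ft_torque'].round(3),s['opening'])
E
python3 st.py
```

```text
13.4 [0.6662 0.0493 0.2326] [-3.1415  0.11    1.6258] F [ 0.19 -1.07 -3.89] M [ 0.186  0.086 -0.006] 0.11973211576636769
```

>>> step_arm(motion=[[5,[0.1,0,1],[0,0,0]],[5,[0.1,0,1],[0,0,0]],[5,[0.1,0,1],[0,0,0]],[5,[0,0,0],[0,0,0]]])

```text
time_s: 13.9
eef_pos: [0.6662, 0.0492, 0.2295]
orientation: [-3.141, 0.11, 1.626]
wrist_force: [0.2, -0.1, -2.9]
opening: 0.119
```

```bash
python3 st.py
```

```text
13.9 [0.6662 0.0492 0.2295] [-3.1414  0.11    1.6257] F [ 0.16 -0.13 -2.89] M [0.172 0.02  0.004] 0.11894778035473802
```

>>> step_arm(motion=[[5,[0.1,0,1],[0,0,0]],[5,[0.1,0,1],[0,0,0]],[5,[0.1,0,1],[0,0,0]],[5,[0.1,0,1],[0,0,0]],[5,[0,0,0],[0,0,0]]])

```text
time_s: 14.52
eef_pos: [0.6662, 0.0492, 0.2255]
orientation: [-3.141, 0.11, 1.626]
wrist_force: [-0.5, 0.4, -3.3]
opening: 0.122
```

```bash
python3 st.py; python3 snap.py w7 wrist; python3 tilt.py w7 "[float(x) for x in state()['eef_pos']]"|grep -E "^0.0[159] |ymax"
```

```text
14.525 [0.6662 0.0492 0.2255] [-3.1414  0.11    1.6257] F [-0.47  0.45 -3.31] M [ 0.265 -0.038  0.002] 0.12231015976537687
[0.66618436 0.04918678 0.22552823] [-3.14140295  0.11000762  1.62574347] [-0.4669217   0.44943543 -3.30644169] [-0.48  0.55  0.44  1.6  -0.13  1.05  0.02]
0.01 479 [0.6661 0.0646 0.2348] [0.6612 0.6709]
0.05 792 [0.664  0.1043 0.2349] [0.659  0.6689]
0.09 1190 [0.6618 0.1444 0.2349] [0.6571 0.6666]
ymax 0.10470689773918107 [[251.35291937   3.81704516]]
```

Engaged about 9 mm, still level, no side force. I'll lower until it seats.

>>> step_arm(motion=[[5,[0.1,0,1],[0,0,0]],[5,[0.1,0,1],[0,0,0]],[5,[0.1,0,1],[0,0,0]],[5,[0.1,0,1],[0,0,0]],[5,[0.1,0,1],[0,0,0]],[5,[0.1,0,1],[0,0,0]],[5,[0.1,0,1],[0,0,0]],[5,[0.1,0,1],[0,0,0]],[5,[0.1,0,0.7],[0,0,0]],[5,[0,0,0],[0,0,0]]])

```text
time_s: 15.82
eef_pos: [0.6662, 0.0491, 0.2168]
orientation: [-3.142, 0.11, 1.626]
wrist_force: [-0.4, 0.3, -2.7]
opening: 0.12
```

```bash
python3 st.py
```

```text
15.825 [0.6662 0.0491 0.2168] [-3.1415  0.11    1.6257] F [-0.39  0.31 -2.75] M [ 0.192  0.022 -0.018] 0.11990979870403581
```

>>> step_arm(motion=[[5,[0,0,0.5],[0,0,0]],[5,[0.1,0,0.5],[0,0,0]],[5,[0,0,0],[0,0,0]]])

```text
time_s: 16.2
eef_pos: [0.6664, 0.0491, 0.2161]
orientation: [3.141, 0.11, 1.626]
wrist_force: [-0.9, -0.9, -2.7]
opening: 0.121
```

```bash
python3 st.py
```

```text
16.2 [0.6664 0.0491 0.2161] [3.1413 0.11   1.6257] F [-0.94 -0.91 -2.7 ] M [ 0.114  0.042 -0.016] 0.12080387976168563
```

>>> step_arm(motion=[[5,[0.1,0,0.6],[0,0,0]],[5,[0,0,0.6],[0,0,0]],[5,[0,0,0],[0,0,0]]])

```text
time_s: 16.58
eef_pos: [0.6665, 0.0493, 0.2154]
orientation: [3.141, 0.11, 1.626]
wrist_force: [-0.7, 1.8, 3.3]
opening: 0.119
```

```bash
python3 st.py
```

```text
16.575 [0.6665 0.0493 0.2154] [3.1407 0.1098 1.6258] F [-0.73  1.85  3.31] M [-0.178  0.408 -0.196] 0.11949777641421461
```

Seated: the weight has come off and the shoulder pushes up about 7 N, with TCP z 0.2154 against 0.2157 expected. I'll open the jaws to a loose straddle and straighten the tool.

>>> step_arm(motion=[[14,[0,0,0],[0,0,0]],[18,[0,0,0],[0,0,0]],[22,[0,0,0],[0,0,0]],[22,[0,0,0],[0,0,0]],[22,[0,0,0],[0,0.05,0]],[22,[0,0,0],[0,0.06,0]],[22,[0,0,0],[0,0,0]],[22,[0,0,0],[0,0,0]]], squeeze=40)

```text
time_s: 17.58
eef_pos: [0.6663, 0.0494, 0.2146]
orientation: [-3.142, 0.001, 1.626]
wrist_force: [-0.5, 0.6, 0.0]
opening: 0.256
```

```bash
python3 st.py;  python3 snap.py w8 wrist; python3 tilt.py w8 "[float(x) for x in state()['eef_pos']]"|grep -E "^0.0[159] |ymax"
```

```text
17.575 [0.6663 0.0494 0.2146] [-3.1416  0.0005  1.626 ] F [-0.55  0.63  0.03] M [-0.006 -0.011  0.002] 0.25559735194125055
[0.66626411 0.04939171 0.21461711] [-3.14156573e+00  5.20662947e-04  1.62600379e+00] [-0.54508706  0.63051387  0.02672432] [-0.39  0.55  0.38  1.61 -0.23  1.03  0.11]
0.01 538 [0.667  0.0648 0.2229] [0.6623 0.672 ]
0.05 726 [0.6651 0.1047 0.222 ] [0.6601 0.67  ]
0.09 956 [0.6631 0.145  0.221 ] [0.6582 0.6681]
ymax 0.10515058176357531 [[251.51596752   5.76749158]]
```

It hangs home: the top at the hinge is about 0.2255, with a slight sag from knuckle play. Next I'll swing it about the hinge with the loose straddle, in small arcs, to about 30° open.

>>> step_arm(motion=[[22,[-0.1,-3.3,0],[0,0,-0.03]],[22,[-0.2,-5.6,0],[0,0,-0.05]],[22,[-0.3,-7.8,0],[0,0,-0.07]],[22,[-0.3,-7.8,0],[0,0,-0.07]],[22,[-0.3,-7.8,0],[0,0,-0.07]],[22,[-0.3,-7.8,0],[0,0,-0.07]],[22,[-0.3,-7.8,0],[0,0,-0.07]],[22,[-0.3,-7.8,0],[0,0,-0.07]],[22,[-0.2,-5.6,0],[0,0,-0.05]],[22,[-0.1,-3.3,0],[0,0,-0.03]],[22,[0,0,0],[0,0,0]]])

```text
time_s: 19.0
eef_pos: [0.6063, 0.0272, 0.2148]
orientation: [3.142, 0.0, 2.206]
wrist_force: [-0.4, 0.1, 0.2]
opening: 0.259
```

```bash
python3 st.py; python3 - <<'E'
from h import *
s=state();T=s['eef_pos'];yaw=s['orientation'][2]
h=np.array([.6727,-.062]); r=T[:2]-h; print(np.hypot(*r),np.degrees(np.arctan2(r[1],r[0])),np.degrees(yaw))
E
```

```text
19.0 [0.6063 0.0272 0.2148] [3.1415 0.0001 2.2059] F [-0.4   0.14  0.17] M [ 0.05  -0.016 -0.027] 0.259114974470794
0.1112310669446077 126.66283868112173 126.39061937482593
```

>>> step_arm(motion=[[22,[-0.1,-3.3,0],[0,0,-0.03]],[22,[-0.2,-5.6,0],[0,0,-0.05]],[22,[-0.3,-7.8,0],[0,0,-0.07]],[22,[-0.3,-7.8,0],[0,0,-0.07]],[22,[-0.3,-7.8,0],[0,0,-0.07]],[22,[-0.3,-7.8,0],[0,0,-0.07]],[22,[-0.3,-7.8,0],[0,0,-0.07]],[22,[-0.3,-7.8,0],[0,0,-0.07]],[22,[-0.2,-5.6,0],[0,0,-0.05]],[22,[-0.1,-3.3,0],[0,0,-0.03]],[22,[0,0,0],[0,0,0]]])

```text
time_s: 20.38
eef_pos: [0.5683, -0.0242, 0.2147]
orientation: [-3.142, 0.0, 2.785]
wrist_force: [0.4, 0.3, 0.5]
opening: 0.26
```

```bash
python3 st.py; python3 snap.py w9 wrist; python3 snap.py s9 side; python3 - <<'E'
from h import *
s=state();T=s['eef_pos'];yaw=s['orientation'][2]
h=np.array([.6727,-.062]); r=T[:2]-h; print(np.hypot(*r),np.degrees(np.arctan2(r[1],r[0])),np.degrees(yaw))
a=np.load('w9.npz')['im']; b=np.load('s9.npz')['im'][120:225,205:345]
cv2.imwrite('pics/v9.png',np.hstack([cv2.resize(a,(400,300)),cv2.resize(b,(400,300),interpolation=cv2.INTER_CUBIC)]))
z=np.load('w9.npz'); c=(z['K'],z['R'],z['t']); P=cloud(z['d'],c); g=z['im'].astype(int)
u=np.array([np.cos(yaw),np.sin(yaw)]); D=P[...,:2]-T[:2]; al=D@u; ac=D@np.array([-u[1],u[0]])
m=(abs(P[...,2]-.223)<.008)&(g[...,1]>g[...,2]+10)&(al>.0)&(al<.11)&(abs(ac)<.02)
q=P[m]; rr=q[:,:2]-h; print(m.sum(),'cover heading',np.degrees(np.arctan2(*(rr[:,::-1].mean(0)))),np.median(q[:,2]), np.linalg.norm(rr,axis=1).max())
E
```

```text
20.375 [ 0.5683 -0.0242  0.2147] [-3.1416  0.0001  2.7853] F [0.43 0.33 0.45] M [ 0.03  -0.006  0.016] 0.25972715451535333
[ 0.56829476 -0.02418524  0.21469241] [-3.14157812e+00  7.82878920e-05  2.78534499e+00] [0.42500631 0.32844769 0.45465255] [-0.14  0.37  0.15  1.85 -0.07  0.93  1.26]
[ 0.56836729 -0.0239557   0.21468988] [3.14155657e+00 9.93132164e-05 2.78538128e+00] [1.30892072 0.09360783 0.10249101] [-0.14  0.37  0.15  1.85 -0.07  0.93  1.26]
0.11106376189173309 159.89219083705214 159.60427721589397
8280 cover heading 157.37779961805975 0.22205921550260485 0.2173712730800991
```

View pics/v9.png

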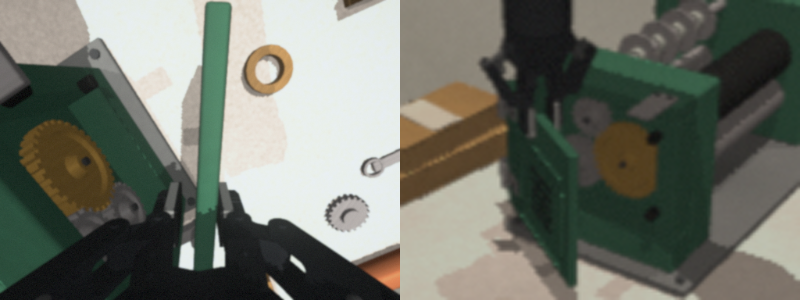

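Left: the cover, from (217,3) to (205,265), sits between the loose fingers, about 31° open. Right: it swings clear toward the gears with the keeper ahead. I'll continue to about 12°, back off to centre, and lift the hand clear.

>>> step_arm(motion=[[22,[-0.1,-3.3,0],[0,0,-0.03]],[22,[-0.2,-5.6,0],[0,0,-0.05]],[22,[-0.2,-5.6,0],[0,0,-0.05]],[22,[-0.2,-5.6,0],[0,0,-0.05]],[22,[-0.2,-5.6,0],[0,0,-0.05]],[22,[-0.2,-4.5,0],[0,0,-0.04]],[22,[-0.1,-3.3,0],[0,0,-0.03]],[22,[0,-2.2,0],[0,0,-0.02]],[22,[0,0,0],[0,0,0]],[22,[0,2,0],[0,0,0]],[22,[0,2,0],[0,0,0]],[22,[0,0,-5],[0,0,0]],[22,[0,0,-15],[0,0,0]],[22,[0,0,-25],[0,0,0]],[22,[0,0,-20],[0,0,0]],[5,[0,0,0],[0,0,0]],[5,[0,0,0],[0,0,0]]])

```text
time_s: 22.6
eef_pos: [0.5616, -0.055, 0.2795]
orientation: [3.142, -0.0, 3.106]
wrist_force: [-0.3, -0.7, -0.4]
opening: 0.054
```

```bash
cat > hd.py <<'E'
from h import *
import sys
s=state();T=s['eef_pos'];yaw=s['orientation'][2]; h=np.array([.6727,-.062])
c=cam('wrist'); im,d=camera('wrist'); cv2.imwrite(f'pics/{sys.argv[1]}.png',im)
P=cloud(d,c); g=im.astype(int); rr=P[...,:2]-h; R_=np.linalg.norm(rr,axis=-1); A=np.degrees(np.arctan2(rr[...,1],rr[...,0]))%360
m=(abs(P[...,2]-.222)<.006)&(g[...,1]>g[...,2]+10)&(R_>.02)&(R_<.225)&(A>120)&(A<200)
m=cv2.erode(m.astype(np.uint8),np.ones((2,2)))>0
print('T',T.round(4),'yaw',np.degrees(yaw)%360,'F',s['wrist_force'].round(2),'open',s['opening'])
for lo in np.arange(.05,.22,.03):
    k=m&(R_>lo)&(R_<lo+.03)
    if k.sum()>30: print(round(lo,2),k.sum(),'heading',np.median(A[k]).round(2),'z',np.median(P[k][:,2]).round(4))
# face front edge heading
f=(abs(P[...,2]-.2355)<.003)&(g[...,1]>g[...,2]+10); pts=[]
q=P[f]; print(f.sum(), cv2.minAreaRect((q[:,:2]*1000).astype(np.float32)) if f.sum()>50 else '')
E
python3 hd.py w10
```

```text
T [ 0.5616 -0.055   0.2795] yaw 177.94120107933287 F [-0.3  -0.75 -0.4 ] open 0.05378937299963789
0.05 364 heading 174.78 z 0.2245
0.08 578 heading 176.12 z 0.2237
0.11 949 heading 175.86 z 0.223
0.14 1028 heading 175.66 z 0.2224
0.17 1179 heading 175.56 z 0.2218
0.2 650 heading 175.4 z 0.2212
40272 ((548.475830078125, -144.7360076904297), (200.2429656982422, 106.84104919433594), 3.7766993045806885)
```

View pics/w10.png

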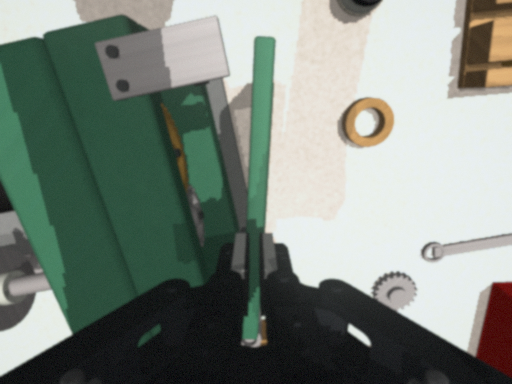

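The cover stands 13° open (heading 175.6°), clear of the keeper plate at (165,57). Fingers are shut above it. I'll step outside it, align, and come down to push.

>>> step_arm(motion=[[0,[14,12,0],[0,0,0]],[0,[14,12,0],[0,0,0]],[0,[14,12,0],[0,0,0]],[0,[0,0,0],[0,0,-0.07]],[0,[0,0,0],[0,0,-0.07]],[0,[0,0,0],[0,0,0]],[0,[0,0,20],[0,0,0]],[0,[0,0,25],[0,0,0]],[0,[0,0,20],[0,0,0]],[0,[0,0,9],[0,0,0]],[0,[0,0,0],[0,0,0]]])

```text
time_s: 24.02
eef_pos: [0.521, -0.0172, 0.2054]
orientation: [3.141, -0.001, -3.038]
wrist_force: [-0.2, -0.2, 0.6]
opening: -0.0
```

```bash
python3 hd.py w11
```

```text
T [ 0.521  -0.0172  0.2054] yaw 185.9479415298289 F [-0.16 -0.15  0.57] open -0.00042243392858820465
0.11 661 heading 195.3 z 0.2228
0.14 2359 heading 177.37 z 0.2223
0.17 3270 heading 175.96 z 0.2218
0.2 1612 heading 175.27 z 0.2211
4181 ((513.0148315429688, -74.83682250976562), (68.01846313476562, 104.78587341308594), 18.4367733001709)
```

>>> step_arm(motion=[[0,[0,-3,0],[0,0,0]],[0,[0,-4,0],[0,0,0]],[0,[0,-4,0],[0,0,0]],[0,[0,-4,0],[0,0,0]],[0,[0,-4,0],[0,0,0]],[0,[0,-3,0],[0,0,0]],[0,[0,-3,0],[0,0,0]],[0,[0,-2,0],[0,0,0]],[0,[0,0,0],[0,0,0]]])

```text
time_s: 25.2
eef_pos: [0.5241, -0.0445, 0.2057]
orientation: [-3.142, 0.0, -3.038]
wrist_force: [0.0, 0.9, -0.2]
opening: 0.004
```

```bash
python3 hd.py w12
```

```text
T [ 0.5241 -0.0445  0.2057] yaw 185.95264698818477 F [ 0.03  0.92 -0.16] open 0.003964175747933205
0.11 36 heading 195.1 z 0.2211
0.14 2132 heading 181.93 z 0.2224
0.17 2602 heading 180.91 z 0.2219
0.2 1294 heading 180.45 z 0.2212
16920 ((511.30218505859375, -97.06185150146484), (76.01361083984375, 123.83097076416016), 81.47041320800781)
```

>>> step_arm(motion=[[0,[0,-2,0],[0,0,0]],[0,[0,-2,0],[0,0,0]],[0,[0,-2,0],[0,0,0]],[0,[0,-2,0],[0,0,0]],[0,[0,-2,0],[0,0,0]],[0,[0,-2,0],[0,0,0]],[0,[0,-1,0],[0,0,0]],[0,[0,-1,0],[0,0,0]],[0,[0,0,0],[0,0,0]]])

```text
time_s: 26.38
eef_pos: [0.5255, -0.0583, 0.2057]
orientation: [-3.142, 0.0, -3.038]
wrist_force: [0.2, -0.3, -1.1]
opening: -0.0
```

```bash
python3 hd.py w13
```

```text
T [ 0.5255 -0.0583  0.2057] yaw 185.9613793952589 F [ 0.15 -0.27 -1.07] open -0.00036405463443326037
0.11 45 heading 195.66 z 0.2233
0.14 1848 heading 186.58 z 0.2224
0.17 1812 heading 186.43 z 0.222
0.2 54 heading 192.85 z 0.2233
26696 ((509.04400634765625, -110.77474212646484), (77.07501983642578, 124.5596923828125), 84.00446319580078)
```

>>> step_arm(motion=[[0,[0,-1,0],[0,0,0]],[0,[0,-1,0],[0,0,0]],[0,[0,-0.7,0],[0,0,0]],[0,[0,-0.7,0],[0,0,0]],[0,[0,-0.6,0],[0,0,0]],[0,[0,0,0],[0,0,0]]])

```text
time_s: 27.18
eef_pos: [0.5259, -0.062, 0.2057]
orientation: [3.141, -0.0, -3.037]
wrist_force: [-1.1, 1.7, 0.1]
opening: 0.0
```

```bash
python3 hd.py w14
```

```text
T [ 0.5259 -0.062   0.2057] yaw 185.9776480044449 F [-1.06  1.73  0.07] open 0.00033961182128122307
0.14 1785 heading 187.91 z 0.2224
0.17 1739 heading 187.82 z 0.222
0.2 53 heading 192.85 z 0.2235
29339 ((509.18170166015625, -114.12046813964844), (76.70115661621094, 125.36028289794922), 83.28216552734375)
```

>>> step_arm(motion=[[0,[0,-0.5,0],[0,0,0]],[0,[0,-0.5,0],[0,0,0]],[0,[0,0,0],[0,0,0]]])

```text
time_s: 27.6
eef_pos: [0.5259, -0.0621, 0.2057]
orientation: [3.14, -0.0, -3.037]
wrist_force: [-1.4, 4.8, 1.8]
opening: -0.002
```

```bash
python3 st.py
```

```text
27.6 [ 0.5259 -0.0621  0.2057] [ 3.1403 -0.0003 -3.0366] F [-1.39  4.85  1.85] M [0.913 0.258 0.016] -0.0019409061394734355
```

>>> step_arm(motion=[[0,[0,-0.5,0],[0,0,0]],[0,[0,-0.5,0],[0,0,0]],[0,[0,0,0],[0,0,0]]])

```text
time_s: 27.98
eef_pos: [0.5259, -0.0622, 0.2057]
orientation: [3.139, -0.001, -3.036]
wrist_force: [-1.6, 7.0, 1.5]
opening: 0.001
```

```bash
python3 hd.py w15
```

```text
T [ 0.5259 -0.0622  0.2057] yaw 186.05557321490528 F [-1.64  6.98  1.48] open 0.0014909025968781963
0.14 1758 heading 187.95 z 0.2224
0.17 1767 heading 187.86 z 0.222
0.2 48 heading 192.85 z 0.2235
29648 ((509.44329833984375, -114.36885070800781), (76.5418701171875, 125.9565200805664), 83.4540786743164)
```

It's on the stops: 7 N and no further motion. I'll back off very slowly so it doesn't rebound.

>>> step_arm(motion=[[0,[0,0.2,0],[0,0,0]],[0,[0,0.2,0],[0,0,0]],[0,[0,0.2,0],[0,0,0]],[0,[0,0.2,0],[0,0,0]],[0,[0,0.2,0],[0,0,0]],[0,[0,0.2,0],[0,0,0]],[0,[0,0.2,0],[0,0,0]],[0,[0,0.2,0],[0,0,0]],[0,[0,0.2,0],[0,0,0]],[0,[0,0.2,0],[0,0,0]],[0,[0,0.2,0],[0,0,0]],[0,[0,0.2,0],[0,0,0]],[0,[0,0.2,0],[0,0,0]],[0,[0,0.2,0],[0,0,0]],[0,[0,0.2,0],[0,0,0]],[0,[0,0.2,0],[0,0,0]],[0,[0,0.3,0],[0,0,0]],[0,[0,0.3,0],[0,0,0]],[0,[0,0.5,0],[0,0,0]],[0,[0,0.5,0],[0,0,0]]])

```text
time_s: 30.52
eef_pos: [0.5257, -0.0595, 0.2057]
orientation: [-3.142, 0.0, -3.038]
wrist_force: [-0.4, -0.9, 0.5]
opening: -0.0
```

```bash
python3 hd.py w16
```

```text
T [ 0.5257 -0.0595  0.2057] yaw 185.9638377787475 F [-0.37 -0.89  0.53] open -0.00013912872494304838
0.11 46 heading 195.65 z 0.2227
0.14 1849 heading 187.58 z 0.2223
0.17 1794 heading 187.61 z 0.2219
0.2 58 heading 192.83 z 0.2232
27568 ((500.0158386230469, -123.98594665527344), (105.86134338378906, 105.55387878417969), 19.358285903930664)
```

>>> step_arm(motion=[[0,[0,2,0],[0,0,0]],[0,[0,8,0],[0,0,0]],[0,[0,15,0],[0,0,0]],[0,[0,25,0],[0,0,0]],[0,[0,30,-20],[0,0,0]],[0,[0,30,-30],[0,0,0]],[0,[0,10,-30],[0,0,0]],[0,[0,0,0],[0,0,0]],[0,[0,0,0],[0,0,0]],[0,[0,0,0],[0,0,0]]])

```text
time_s: 31.82
eef_pos: [0.5125, 0.0596, 0.2846]
orientation: [-3.141, -0.002, -3.038]
wrist_force: [-0.1, -0.9, 0.2]
opening: -0.003
```

```bash
python3 hd.py w17; python3 - <<'E'
from h import *
out=[]
for n in('side','scene'):
    c=cam(n); im,d=camera(n); np.savez(n+'F.npz',im=im,d=d); P=cloud(d,c); g=im.astype(int)
    u,v=proj([.58,-.08,.15],c)[0].astype(int); out.append(cv2.resize(im[max(v-60,0):v+60,u-70:u+70],(400,343),interpolation=cv2.INTER_CUBIC))
    # machine frame: hypothesised th, use panel outer face plane and case faces
    for th in (8.0,8.6,9.2):
        t=np.radians(th); ex=np.array([np.cos(t),np.sin(t)]); ey=np.array([-np.sin(t),np.cos(t)])
        D=P[...,:2]-[.6727,-.062]; X=D@ex+.128; Y=D@ey
        a=[np.median(Y[(g[...,1]>g[...,2]+10)&(abs(X-x)<.008)&(Y>-.03)&(Y<.06)&(P[...,2]>.09)&(P[...,2]<.19)]) for x in (.08,.0,-.05,-.08)]
        print(n,th,'outer face Y rel pin at x=.08,0,-.05,-.08:',np.round(a,4))
cv2.imwrite('pics/fin.png',np.hstack(out))
E
```

```text
T [0.5125 0.0596 0.2846] yaw 185.93320552649666 F [-0.15 -0.88  0.16] open -0.0026146967527914417
0.05 728 heading 185.12 z 0.224
0.08 1224 heading 187.91 z 0.2233
0.11 1345 heading 187.94 z 0.2228
0.14 1367 heading 187.45 z 0.2221
0.17 735 heading 186.59 z 0.2215
2936 ((594.8072509765625, -91.877197265625), (27.097715377807617, 116.06602478027344), 83.10835266113281)
side 8.0 outer face Y rel pin at x=.08,0,-.05,-.08: [0.0059 0.0071 0.0076 0.0067]
side 8.6 outer face Y rel pin at x=.08,0,-.05,-.08: [0.0064 0.0084 0.0093 0.009 ]
side 9.2 outer face Y rel pin at x=.08,0,-.05,-.08: [0.007  0.0098 0.0112 0.0112]
scene 8.0 outer face Y rel pin at x=.08,0,-.05,-.08: [0.0059 0.0078 0.0078 0.0087]
scene 8.6 outer face Y rel pin at x=.08,0,-.05,-.08: [0.0064 0.0091 0.0097 0.0107]
scene 9.2 outer face Y rel pin at x=.08,0,-.05,-.08: [0.007  0.0104 0.0115 0.0131]
```

View pics/fin.png

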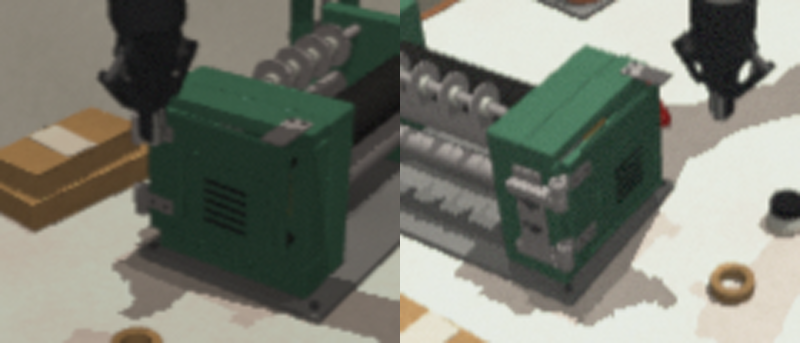

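The final view shows the cover shut under the keeper (left (290,130)), knuckles on their brackets (right (555,190) and (565,250)), and the hand clear. To see whether it crept off the stops, I'll press it lightly once more and compare side-camera depth with the released state.

>>> step_arm(motion=[[0,[0,-10,30],[0,0,0]],[0,[0,-30,30],[0,0,0]],[0,[0,-30,20],[0,0,0]],[0,[0,-25,0],[0,0,0]],[0,[0,-15,0],[0,0,0]],[0,[0,-7,0],[0,0,0]],[0,[0,-2,0],[0,0,0]],[0,[0,-1,0],[0,0,0]],[0,[0,-0.7,0],[0,0,0]],[0,[0,-0.5,0],[0,0,0]],[0,[0,-0.4,0],[0,0,0]],[0,[0,0,0],[0,0,0]]])

```text
time_s: 33.48
eef_pos: [0.5258, -0.061, 0.2057]
orientation: [3.142, 0.0, -3.037]
wrist_force: [0.1, -0.0, -0.1]
opening: -0.003
```

```bash
cat > cmp.py <<'E'
from h import *
import sys
s=state(); print(s['eef_pos'],s['wrist_force'].round(2))
t=np.radians(8.); ex=np.array([np.cos(t),np.sin(t)]); ey=np.array([-np.sin(t),np.cos(t)])
for n in('side','scene'):
    c=cam(n); ds=[camera(n)[1] for _ in range(3)]; d=np.mean(ds,0); np.savez(f'{n}_{sys.argv[1]}.npz',d=d)
    P=cloud(d,c); Q=cloud(np.load(sys.argv[2].replace('*',n))['d'],c)
    D=lambda A:((A[...,:2]-[.6727,-.062])@ex+.128,(A[...,:2]-[.6727,-.062])@ey)
    X,Y=D(P); X2,Y2=D(Q)
    for x in (.08,.0,-.05,-.075):
        m=(abs(X-x)<.015)&(abs(Y-.007)<.006)&(abs(Y2-.007)<.01)&(P[...,2]>.07)&(P[...,2]<.17)
        print(n,x,m.sum(),'Y now - ref mm:',round(1000*np.mean((Y-Y2)[m]),2),'+-',round(1000*np.std((Y-Y2)[m])/max(m.sum(),1)**.5,2))
E
python3 cmp.py press '*F.npz'
```

```text
[ 0.52582462 -0.0609743   0.20570402] [ 0.15 -0.04 -0.09]
side 0.08 170 Y now - ref mm: 0.02 +- 0.15
side 0.0 178 Y now - ref mm: -0.09 +- 0.14
side -0.05 198 Y now - ref mm: 0.18 +- 0.14
side -0.075 215 Y now - ref mm: 0.29 +- 0.13
scene 0.08 110 Y now - ref mm: 0.14 +- 0.15
scene 0.0 96 Y now - ref mm: -0.13 +- 0.13
scene -0.05 78 Y now - ref mm: 0.24 +- 0.15
scene -0.075 81 Y now - ref mm: 0.09 +- 0.17
```

>>> step_arm(motion=[[0,[0,-0.4,0],[0,0,0]],[0,[0,-0.4,0],[0,0,0]],[0,[0,-0.4,0],[0,0,0]],[0,[0,-0.3,0],[0,0,0]],[0,[0,0,0],[0,0,0]]])

```text
time_s: 34.4
eef_pos: [0.5259, -0.062, 0.2057]
orientation: [3.141, -0.0, -3.037]
wrist_force: [-1.3, 2.2, 0.4]
opening: 0.005
```

```bash
python3 cmp.py press2 '*F.npz'
```

```text
[ 0.5259272  -0.06201315  0.20568391] [-1.26  2.16  0.36]
side 0.08 167 Y now - ref mm: -0.04 +- 0.15
side 0.0 187 Y now - ref mm: -0.68 +- 0.15
side -0.05 203 Y now - ref mm: -0.72 +- 0.15
side -0.075 209 Y now - ref mm: -0.59 +- 0.14
scene 0.08 106 Y now - ref mm: 0.01 +- 0.14
scene 0.0 99 Y now - ref mm: -0.57 +- 0.16
scene -0.05 79 Y now - ref mm: -0.5 +- 0.16
scene -0.075 80 Y now - ref mm: -0.65 +- 0.18
```

>>> step_arm(motion=[[0,[0,0.1,0],[0,0,0]],[0,[0,0.1,0],[0,0,0]],[0,[0,0.1,0],[0,0,0]],[0,[0,0.1,0],[0,0,0]],[0,[0,0.1,0],[0,0,0]],[0,[0,0.1,0],[0,0,0]],[0,[0,0.1,0],[0,0,0]],[0,[0,0.1,0],[0,0,0]],[0,[0,0.1,0],[0,0,0]],[0,[0,0.1,0],[0,0,0]],[0,[0,0.1,0],[0,0,0]],[0,[0,0.1,0],[0,0,0]],[0,[0,0.1,0],[0,0,0]],[0,[0,0.1,0],[0,0,0]],[0,[0,0.1,0],[0,0,0]],[0,[0,0.1,0],[0,0,0]],[0,[0,0.1,0],[0,0,0]],[0,[0,0.1,0],[0,0,0]],[0,[0,0.2,0],[0,0,0]],[0,[0,0.2,0],[0,0,0]]])

```text
time_s: 37.2
eef_pos: [0.5257, -0.0603, 0.2057]
orientation: [3.142, -0.0, -3.037]
wrist_force: [1.1, 0.6, 0.1]
opening: -0.002
```

```bash
python3 cmp.py rel '*_press2.npz'
```

```text
[ 0.52573556 -0.0603352   0.20566982] [1.13 0.64 0.06]
side 0.08 165 Y now - ref mm: 0.21 +- 0.11
side 0.0 186 Y now - ref mm: 0.54 +- 0.11
side -0.05 202 Y now - ref mm: 0.9 +- 0.1
side -0.075 217 Y now - ref mm: 0.77 +- 0.1
scene 0.08 112 Y now - ref mm: 0.01 +- 0.09
scene 0.0 95 Y now - ref mm: 0.52 +- 0.12
scene -0.05 80 Y now - ref mm: 0.69 +- 0.12
scene -0.075 74 Y now - ref mm: 0.69 +- 0.14
```

It settles back to the same spot after either release, 0.7 mm out from its place under 2 N. That is the rubber's own give, so the cover rests on the stops. I'll withdraw and check once more.

>>> step_arm(motion=[[0,[0,1,0],[0,0,0]],[0,[0,4,0],[0,0,0]],[0,[0,12,0],[0,0,0]],[0,[0,25,0],[0,0,0]],[0,[0,35,-20],[0,0,0]],[0,[0,40,-30],[0,0,0]],[0,[0,20,-30],[0,0,0]],[0,[0,0,0],[0,0,0]],[0,[0,0,0],[0,0,0]],[0,[0,0,0],[0,0,0]]])

```text
time_s: 38.75
eef_pos: [0.511, 0.075, 0.2846]
orientation: [-3.141, -0.002, -3.039]
wrist_force: [-0.2, -0.4, 0.1]
opening: 0.002
```

```bash
python3 cmp.py fin '*_rel.npz'; python3 -c "
from rig import job_done
print(job_done())"
```

```text
[0.51097073 0.07503475 0.28457403] [-0.24 -0.44  0.13]
side 0.08 166 Y now - ref mm: -0.09 +- 0.11
side 0.0 188 Y now - ref mm: 0.06 +- 0.1
side -0.05 199 Y now - ref mm: -0.1 +- 0.1
side -0.075 218 Y now - ref mm: 0.1 +- 0.1
scene 0.08 110 Y now - ref mm: 0.16 +- 0.09
scene 0.0 97 Y now - ref mm: -0.02 +- 0.12
scene -0.05 83 Y now - ref mm: -0.02 +- 0.11
scene -0.075 77 Y now - ref mm: 0.14 +- 0.13
the job is handed in; nothing more can be done
None
```

The cover is hung on both pins and shut under the keeper against the stops. The hand is clear of it, and I handed the job in at about 39 s.

**Hanging:** I lifted the cover from the rack and levelled a 0.11 rad tilt that appeared in the grip. It then went down over both pins with almost no side force. It seated with about 7 N of upward push, and its top at the hinge read about 225 mm, as expected.

**Closing:** I swung it to about 13° open with the fingers loosely either side of it, then pushed it shut from outside with the fingers closed. It stopped against the rubber at about 7 N. I backed off slowly, then pressed it again at about 2 N to check.

**Last checks:**
- **Stops:** After both slow releases it settled at the same place, about 0.7 mm out from where it sits under 2 N. I take that as the give of the rubber, since no camera shows the contact itself. It did not move (within 0.2 mm) as the hand withdrew.
- **Sag:** The free end hangs about 3 to 4 mm low. I put this down to play in the knuckles, though the measured slope (0.024 rad) is a little more than the roughly 0.014 rad I would expect from play alone.
- **Angle:** The shut angle read 187.5 to 187.9°, against about 188.6° for the machine's face. The offset hinge strip and camera error could account for that.
- **Other items:** I touched nothing else knowingly, but did not check the other items' positions one by one at the end.

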